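# Wedge the dish stacks tight on the bench shaker and start it

### The job

Lock the two dish stacks on the bench shaker: slide the tapered wedge, lying flat and thin end first, into the slot between the end wall and the sliding jaw and push its thick end until the whole row is firmly tight, but not so hard that the dishes are crushed, and let go of it. Only then start the shaker: press its three keys fully down one at a time, first the front key (nearest the slot's open end), then the rear key, last the middle key. Leave the plain straight block and the other things on the bench alone.

Things in the scene. Friction and masses are not known exactly. Their poses are not given: they have to be found in the camera images.
- wedge: White plastic wedge, 130 mm long (x, tip at +x), 40 tall, 130 g, loose. Origin: mid-length, on the underside, midway across the head. Flat side: plane y = -13 mm, full length. Head x = -65 to -31 is straight, 26 mm thick (y = -13 to +13), grip it across y. The other side slants 1 in 6 from y = +13 at x = -31 to y = -3 at the tip (10 mm, rounded). Self-locking once tight.
- wedge_back (a point): Middle of the wedge's rear face (head end), where it is pushed; 20 mm above its underside; axes as the wedge's. Wedge, jaw and end wall are slippery (friction about 0.3).
- spacer_block: A plain straight block, same material and the same 130x26x40 mm but with no taper; it may lie in either of the two places. Origin: middle of the underside. Not to be moved.
- shaker: Fixed bench shaker, 200 (x) x 370 (y) mm. x points from the slot's open end inwards, away from the robot; y from the end wall to the back stop. Origin on the bench under it. Platform: x = -88 to +108, y = -128 to +168 mm, top 60 mm above the bench, so 68 mm of it lies before the slot. End wall: y = -123 to -105, x = -20 to +68, 40 mm tall. Keys on a low console beyond the end wall.
- slot_mouth (a point): Open end of the wedge slot, on the platform, at the end wall's inner face (y = 0); axes as the shaker's; the slot runs 85 mm along +x. The wedge goes in with its x along x, flat side on y = 0. Tip 45 to 90 mm past this point when tight: only feel tells. It slides under 7 N until the row closes up, then 1 to 2 N more per mm; a 15 to 20 N push is firmly tight; over about 35 N crushes.
- jaw: Loose grey sliding jaw, 85 mm long, 37 tall, slides along the shaker's y. Origin: at the slot mouth, on the platform, on its slanted face, which matches the wedge (gap to the end wall = y of this origin in the slot_mouth frame, less x/6). Gap at the mouth 13.5 to 15.5 mm at the start, 18 to 24 when tight. Its back face, 22 mm behind, bears on dishes_near.
- dishes_near: Three dishes taped into one stack, 100 mm across, 78 mm tall, loose on the platform beside the jaw, with a few mm of slack. Origin: middle of the underside.
- dishes_far: The same kind of stack, next in the row. Beyond it stands the back stop, a 50 mm tall aluminium bar with a rubber buffer (gives 1 mm for 10 N), set at a different place each time within 4 mm, not tracked.
- key_front_top (a point): Middle of the top of the front key (shaker x = -10 mm, y = -165 mm), a round spring key 24 mm wide, pressed straight down. The keys stand 40 mm apart along the shaker's x.
- key_middle_top (a point): The same for the middle key.
- key_rear_top (a point): The same for the rear key (shaker x = +70 mm).
- key_front (a joint): Press of the front key: 0 up, 0.006 m fully down (about 5 N); springs back.
- key_middle (a joint): The same for the middle key.
- key_rear (a joint): The same for the rear key.
- timer: Bystander: white bench timer, 62x62x38 mm; origin under its middle.
- pot: Bystander: small white sample pot, 37x42 mm; origin under its middle.
- pen: Bystander: marker pen, 132x12x13 mm, lying on the bench in front of the shaker's left part.
Things that resemble listed ones, but are neither listed nor needed, are in the scene too. What is shaped like the dishes_far but purple or red is not meant.

How it is judged:
By the outcome, as a careful person would: the job done as asked, in the order asked, and still so for the second after the job is handed in, with the robot touching nothing.
It also fails if it takes over 61 s, if anything falls off the work surface, if the arm or the gripper's body presses on something with over 40 N, if the wrist force passes 120 N, or if a joint passes its speed limit or range.

### The arm

A 6-joint arm with a two-finger parallel gripper is mounted at the origin on a cart in front of the work surface, level with it; the furniture and walls round the work are solid. World frame = base frame: x ahead of the robot, y to its left, z up, the work surface at z = 0. Lengths are in m, angles in degrees, forces in N, time in s.
With the tool pointing down it reaches from about 0.3 to 0.75 m from the base axis. Payload 8.5 kg.
Tool frame: the origin (TCP) lies between the finger pads; the fingertips stand 22 mm ahead of it and the grasp point (between the pads) lies 3 mm ahead of it (env.nose_length is the distance from the TCP to the fingertips, in m); z points along the fingers, x is the direction in which the jaws open and shut, and the axes are right-handed (so a half turn about z gives the same grasp; the last joint's range is limited). The gripper opens to 85 mm and grips with 20 to 120 N. Pads are 22 mm wide; open, the fingers measure 114 mm over their backs; the gripper's body (76 mm by 85 mm) begins 54 mm behind the grasp point. The pads swing forward as they close: fully open they stand 13 mm farther back than shut.
Start: joints at [61.461, 21.807, 74.336, -0, 83.858, -12.336], TCP at [0.153, 0.528, 0.253] pointing down, gripper open.
Joint ranges: [-178.18, 178.18], [-50.72, 133.34], [12.68, 142.11], [-81.47, 261.47], [9.98, 163.14], [-165.26, 165.26]. Speed limits (degrees/s): [136.94, 136.94, 180, 180, 180, 180].

### API

Orientations are given as a 3x3 rotation matrix whose columns are the frame's x, y, z axes.
In Python, from rig import env gives the robot as it stands.
- The arm moves only by the tool arm_command, never from a script. Its argument "steps" is a list of rows, each an object with "delta_pos": the shift along the world's x, y, z in mm, a list of three; "dr": the turn, a rotation vector about the world's x, y, z in degrees, a list of three. In form: [{"delta_pos": [dx, dy, dz], "dr": [wx, wy, wz]}, ...]. A call has 1 to 20 rows; each row shifts and turns the commanded pose from where the row before left it; what a row does not reach is not made up. A row lasts 1/10 s, in which the tool goes at most 50 mm and 8.59 degrees, less where a joint would pass 70% of its speed; a pose out of reach is approached as far as the arm can. A call with a gripper value outside its range is refused whole. "grip" is the opening, from 0 (shut) to 1 (fully open), set as the call begins (left out, the last holds). The fingers move at their own pace and stop on an object; "squeeze" is the grip in N (left out, the last holds). Time passes only in rows, so rows that do not move let the fingers close. It gives the time, the measured TCP pose, the force and the opening at its end, in the units of the state.
- env.observe(): the state, without advancing time (a new reading comes with each control period).
- env.get_image(name): name is "side" or "top" or "wrist"; returns the picture (480x640x3 uint8, blue, green, red); there is no depth.
- env.get_calibration(name): a dict with "fx", "fy", "cx", "cy" (pixels), "view" (4x4, takes a point from world to camera coordinates). Camera axes: x right, y up, looking along -z (the intrinsics and any distortion apply to the point x, -y, -z); pixel columns grow to the right and rows downward; lengths in m; the calibration is good to about 2 mm. A picture is of the moment at which its call begins: read the wrist's pose just before it. get_calibration takes no time and is no camera call; for the wrist camera it gives the pose at the moment of the call.
- env.close_job(): hands the job in, once; it reports no verdict.
The state is a dict: "time_s": time; "q": joint angles; "qvel": joint speeds; "joint_efforts": joint torques, N m; "position": TCP position; "tool_rot": TCP orientation; "ft_force": force on the tool from outside, world axes, zero at the start; "wrist_torque": the same for the moment, N m; "grip_width": finger opening in m.
Only numpy, scipy, OpenCV 4.12 (cv2) and the standard library are available. Lean on these libraries where they do the work, as an engineer would, in place of code of your own. Each camera call takes 0.05 s, during which the arm holds its last target. There are 200 camera calls.

## Working session

There is one attempt and no reset: what is moved stays moved. The work goes in short steps, Python scripts to look and compute and a tool call to move; the robot and the scene stay as the last step left them, time stands still between calls to the robot, and variables do not carry over. Pictures are saved under pics/ and viewed, about 8 in all and at most 12, crops included, and the job is handed in when it is done.

Besides the shell and the picture viewer there is one more tool, called after "Request:" as name([rows], argument=value, ...), one row to a line, values as JSON. arm_command: Moves the arm, as the interface text tells. Its arguments: {"type":"object","properties":{"steps":{"type":"array"},"grip":{"type":"number"},"squeeze":{"type":"number"}},"required":["steps"]}

```bash
ls; mkdir -p pics; cat > h.py <<'E'
import numpy as np, cv2
from rig import env
def ray(cal,u,v):
    V=np.array(cal["view"]);R=V[:3,:3];t=V[:3,3]
    d=np.array([(u-cal["cx"])/cal["fx"],-(v-cal["cy"])/cal["fy"],-1.0])
    return -R.T@t, R.T@d
def onz(cal,u,v,z):
    o,d=ray(cal,u,v); return o+d*(z-o[2])/d[2]
def proj(cal,p):
    V=np.array(cal["view"]);c=V[:3,:3]@np.array(p)+V[:3,3]
    return cal["cx"]-cal["fx"]*c[0]/c[2], cal["cy"]+cal["fy"]*c[1]/c[2]
E
python3 - <<'E'
from h import *
for n in ("top","side"):
    im=env.get_image(n);cv2.imwrite(f"pics/{n}0.png",im)
    c=env.get_calibration(n);print(n,{k:(np.round(v,4).tolist()) for k,v in c.items()})
s=env.observe();print(s["time_s"],s["position"],s["ft_force"],s["grip_width"]);print(np.round(s["tool_rot"],3))
E
```

```text
pics
top {'fx': 452.6659, 'fy': 452.6659, 'cx': 321.098, 'cy': 240.4861, 'view': [[0.0264, -0.9993, 0.0277, 0.0134], [0.9918, 0.0296, 0.124, -0.5478], [-0.1247, 0.0242, 0.9919, -1.1783], [0.0, 0.0, 0.0, 1.0]]}
side {'fx': 620.2254, 'fy': 620.2254, 'cx': 324.2029, 'cy': 239.6214, 'view': [[-0.9904, -0.1376, -0.0107, 0.5258], [0.0723, -0.5834, 0.809, -0.0568], [-0.1175, 0.8005, 0.5877, -1.8166], [0.0, 0.0, 0.0, 1.0]]}
0.1 [0.15336667 0.52794792 0.25280076] [-0.07053146 -0.32879443 -0.02648352] 0.08513626291377357
[[ 0.279  0.96  -0.001]
 [ 0.96  -0.279 -0.001]
 [-0.001 -0.    -1.   ]]
```

View pics/top0.png

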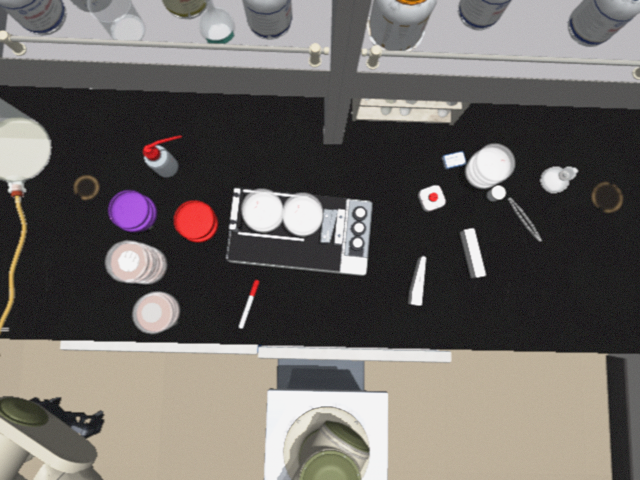

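View pics/side0.png

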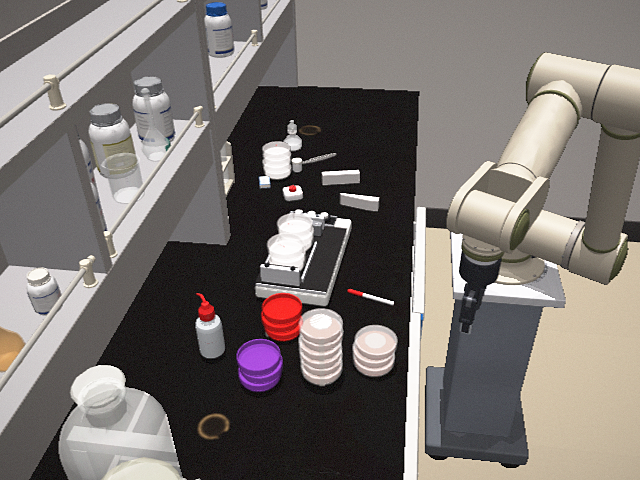

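```bash
python3 - <<'E'
from h import *
im=cv2.imread("pics/top0.png")
a=cv2.resize(im[175:320,215:500],None,fx=2.8,fy=2.8,interpolation=cv2.INTER_CUBIC)
cv2.imwrite("pics/topc.png",a)
c=env.get_calibration("top")
g=cv2.cvtColor(im,cv2.COLOR_BGR2GRAY)
m=(g>120).astype(np.uint8)
cs,_=cv2.findContours(m,cv2.RETR_EXTERNAL,cv2.CHAIN_APPROX_NONE)
for k in cs:
    x,y,w,h=cv2.boundingRect(k)
    if cv2.contourArea(k)>200 and x>200 and y>170 and y<300 and x<520:
        r=cv2.minAreaRect(k);print(x,y,w,h,r,[np.round(onz(c,*p,0.04)[:2],3).tolist() for p in cv2.boxPoints(r)])
E
```

```text
410 256 16 50 ((418.0693359375, 280.30694580078125), (11.940445899963379, 49.552852630615234), 5.7105937004089355) [[0.384, -0.209], [0.515, -0.222], [0.512, -0.253], [0.382, -0.24]]
464 228 22 50 ((474.47064208984375, 252.3823699951172), (49.96233367919922, 11.399173736572266), 75.96376037597656) [[0.588, -0.352], [0.596, -0.383], [0.466, -0.413], [0.458, -0.383]]
242 189 130 86 ((304.5384216308594, 230.671142578125), (131.673583984375, 75.1734619140625), 6.654425144195557) [[0.487, 0.255], [0.689, 0.242], [0.658, -0.112], [0.456, -0.091]]
419 185 27 26 ((431.96551513671875, 197.41378784179688), (23.026222229003906, 23.397611618041992), 68.19859313964844) [[0.69, -0.228], [0.716, -0.287], [0.657, -0.31], [0.631, -0.251]]
```

View pics/topc.png

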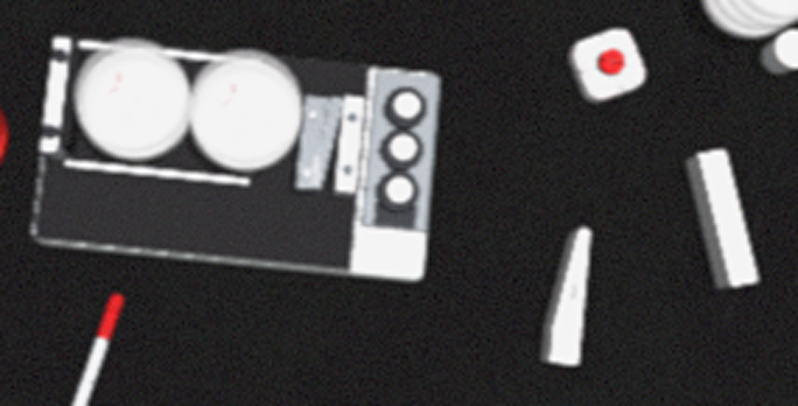

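Request:
arm_command([
  {"delta_pos":[25,-34,0],"dr":[0,0,1]},
  {"delta_pos":[25,-34,0],"dr":[0,0,1]},
  {"delta_pos":[25,-34,0],"dr":[0,0,1]},
  {"delta_pos":[25,-34,0],"dr":[0,0,1]},
  {"delta_pos":[25,-34,0],"dr":[0,0,1]},
  {"delta_pos":[25,-34,0],"dr":[0,0,1]},
  {"delta_pos":[25,-34,0],"dr":[0,0,1]},
  {"delta_pos":[25,-34,0],"dr":[0,0,1]},
  {"delta_pos":[25,-34,0],"dr":[0,0,1]},
  {"delta_pos":[22,-34,0],"dr":[0,0,1]},
  {"delta_pos":[0,-42,0],"dr":[0,0,1]},
  {"delta_pos":[0,-42,0],"dr":[0,0,0]},
  {"delta_pos":[0,-42,0],"dr":[0,0,0]},
  {"delta_pos":[0,-42,0],"dr":[0,0,0]},
  {"delta_pos":[0,-42,0],"dr":[0,0,0]},
  {"delta_pos":[0,-42,0],"dr":[0,0,0]},
  {"delta_pos":[0,-42,0],"dr":[0,0,0]},
  {"delta_pos":[0,-42,0],"dr":[0,0,0]},
  {"delta_pos":[0,-42,0],"dr":[0,0,0]},
  {"delta_pos":[0,-38,0],"dr":[0,0,0]},
], grip=1)

```text
time_s: 2.1
position: [0.4, -0.2298, 0.2531]
tool_rot: [[0.091, 0.996, -0.0], [0.996, -0.091, 0.0], [0.0, -0.0, -1.0]]
ft_force: [0.4, 1.1, 0.3]
grip_width: 0.0851
```

```bash
python3 - <<'E'
from h import *
c=env.get_calibration("wrist")
im=env.get_image("wrist");cv2.imwrite(f"pics/w1.png",im)
s=env.observe();print(s["time_s"],s["position"],s["q"],s["ft_force"]);print(np.round(s["tool_rot"],3))
np.save("c1.npy",c,allow_pickle=True)
print(c["fx"],c["cx"],c["cy"],np.round(c["view"],3))
E
```

```text
2.15 [ 0.40034032 -0.23438022  0.25283603] [-4.49689795e+01  1.31520897e+01  8.72728549e+01 -9.68704043e-02
  7.95028070e+01 -1.29559712e+02] [-0.92026827 -3.90615002 -0.63668355]
[[ 0.094  0.996 -0.   ]
 [ 0.996 -0.094 -0.002]
 [-0.002 -0.    -1.   ]]
358.96084003611406 320.7653025825961 241.6835424893116 [[ 0.091  0.996  0.     0.192]
 [-0.945  0.086 -0.316  0.44 ]
 [-0.315  0.029  0.949 -0.247]
 [ 0.     0.     0.     1.   ]]
```

View pics/w1.png

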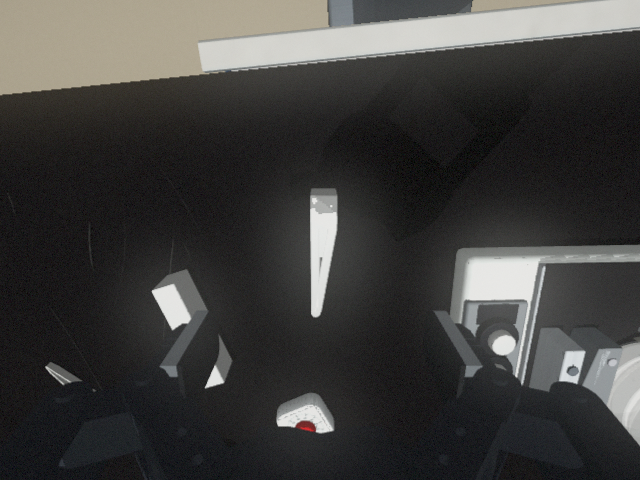

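```bash
python3 - <<'E'
from h import *
c=np.load("c1.npy",allow_pickle=True).item();im=cv2.imread("pics/w1.png");g=cv2.cvtColor(im,cv2.COLOR_BGR2GRAY).astype(float)
L=[]
for v in range(216,308,2):
    r=g[v,300:350]; i=np.argmax(r>110); u=300+i-1+(110-r[i-1])/(r[i]-r[i-1])
    L.append(onz(c,u+.0,v,0.04)[:2])
L=np.array(L);p=np.polyfit(L[:,0],L[:,1],1);print("flat line slope deg",np.degrees(np.arctan(p[0])),"y at .40",np.polyval(p,.40),"res",np.std(L[:,1]-np.polyval(p,L[:,0])))
print("col 324 down",g[182:224,324].astype(int).tolist());print("col tip 316",g[300:324,316].astype(int).tolist())
for v in (195,205,214,225,250,280,305): print(v,g[v,304:344].astype(int).tolist())
for v in (190,211,212,213): print(v,onz(c,324,v,0.0 if v<200 else .04))
print("tip",onz(c,316,317,.04),onz(c,316,317,.0))
E
```

```text
flat line slope deg -5.018421488182935 y at .40 -0.2406635335682166 res 9.226865044317228e-05
col 324 down [37, 41, 43, 40, 46, 49, 81, 104, 106, 107, 109, 107, 111, 128, 152, 157, 157, 158, 158, 159, 158, 163, 172, 173, 175, 176, 173, 175, 177, 175, 175, 224, 230, 230, 230, 231, 231, 230, 231, 230, 230, 229]
col tip 316 [223, 226, 226, 228, 227, 227, 227, 224, 222, 222, 221, 222, 222, 218, 219, 218, 198, 110, 48, 49, 50, 47, 50, 44]
195 [48, 50, 45, 47, 50, 49, 105, 140, 144, 145, 143, 136, 130, 131, 130, 129, 129, 127, 126, 129, 128, 127, 125, 126, 126, 124, 125, 126, 126, 124, 123, 124, 124, 79, 47, 45, 50, 48, 46, 50]
205 [50, 54, 60, 56, 59, 57, 140, 169, 173, 173, 173, 173, 174, 174, 173, 174, 173, 174, 175, 174, 173, 175, 162, 158, 157, 159, 209, 222, 182, 160, 159, 160, 154, 102, 52, 53, 51, 55, 51, 47]
214 [58, 58, 58, 59, 56, 56, 192, 224, 230, 229, 230, 228, 229, 230, 224, 222, 223, 223, 229, 229, 230, 229, 230, 230, 229, 230, 230, 230, 230, 229, 230, 229, 195, 115, 59, 59, 60, 56, 56, 57]
225 [61, 62, 61, 63, 62, 65, 182, 223, 229, 229, 229, 230, 230, 230, 230, 229, 230, 
[... 204 characters left out ...]
29, 225, 228, 229, 229, 228, 226, 227, 224, 187, 112, 68, 69, 65, 61, 66, 66, 66, 65, 66, 66]
280 [66, 64, 63, 61, 61, 61, 82, 199, 222, 225, 226, 224, 224, 224, 213, 220, 226, 224, 224, 223, 224, 224, 210, 140, 62, 61, 67, 63, 64, 63, 62, 64, 61, 63, 61, 64, 61, 61, 60, 56]
305 [49, 54, 53, 53, 52, 54, 60, 193, 220, 222, 220, 222, 227, 230, 224, 220, 220, 210, 144, 64, 54, 53, 57, 53, 53, 53, 51, 55, 56, 55, 52, 48, 51, 52, 54, 50, 52, 54, 54, 47]
190 [ 0.38792809 -0.22503434  0.        ]
211 [ 0.40074388 -0.22652084  0.04      ]
212 [ 0.40171728 -0.22660708  0.04      ]
213 [ 0.40269244 -0.22669347  0.04      ]
tip [ 0.51396938 -0.24501191  0.04      ] [ 0.53717315 -0.24773066  0.        ]
```

Request:
arm_command([
  {"delta_pos":[1,0,-40],"dr":[0,0,0.2]},
  {"delta_pos":[0,0,-45],"dr":[0,0,0]},
  {"delta_pos":[0,0,-45],"dr":[0,0,0]},
  {"delta_pos":[0,0,-25],"dr":[0,0,0]},
  {"delta_pos":[0,0,-5],"dr":[0,0,0]},
  {"delta_pos":[0,0,0],"dr":[0,0,0]},
])

```text
time_s: 2.75
position: [0.4015, -0.2279, 0.0933]
tool_rot: [[0.087, 0.996, -0.001], [0.996, -0.087, 0.001], [0.001, -0.001, -1.0]]
ft_force: [0.5, 0.0, -0.2]
grip_width: 0.0854
```

Request:
arm_command([
  {"delta_pos":[0,0,-35],"dr":[0,0,0]},
  {"delta_pos":[0,0,-20],"dr":[0,0,0]},
  {"delta_pos":[0,0,-6],"dr":[0,0,0]},
  {"delta_pos":[0,0,0],"dr":[0,0,0]},
])

```text
time_s: 3.15
position: [0.4019, -0.2282, 0.0331]
tool_rot: [[0.087, 0.996, 0.001], [0.996, -0.087, -0.001], [-0.001, 0.001, -1.0]]
ft_force: [0.2, 0.4, -0.2]
grip_width: 0.0852
```

Request:
arm_command([
  {"delta_pos":[0,0,0],"dr":[0,0,0]},
  {"delta_pos":[0,0,0],"dr":[0,0,0]},
  {"delta_pos":[0,0,0],"dr":[0,0,0]},
  {"delta_pos":[0,0,0],"dr":[0,0,0]},
  {"delta_pos":[0,0,0],"dr":[0,0,0]},
  {"delta_pos":[0,0,0],"dr":[0,0,0]},
  {"delta_pos":[0,0,0],"dr":[0,0,0]},
  {"delta_pos":[0,0,0],"dr":[0,0,0]},
], grip=0, squeeze=60)

```text
time_s: 3.95
position: [0.4016, -0.228, 0.0329]
tool_rot: [[0.087, 0.996, 0.001], [0.996, -0.087, -0.001], [-0.001, 0.001, -1.0]]
ft_force: [-0.6, 0.5, 6.4]
grip_width: 0.0253
```

```bash
python3 - <<'E'
from h import *
c=env.get_calibration("top")
f=lambda x,y,z:print((x,y),np.round(onz(c,215+x/2.8,175+y/2.8,z),4))
f(337,192,.1);f(357,192,.1);f(362,98,.1);f(345,96,.1) # end wall top corners
print("platform");f(352,272,.06);f(35,240,.06);f(425,280,.06)
print("keys");f(398,190,.07);f(402,148,.07);f(406,106,.07)
E
```

```text
(337, 192) [ 0.5321 -0.0058  0.1   ]
(357, 192) [ 0.5327 -0.0239  0.1   ]
(362, 98) [ 0.6192 -0.0267  0.1   ]
(345, 96) [ 0.6205 -0.0112  0.1   ]
platform
(352, 272) [ 0.4625 -0.0237  0.06  ]
(35, 240) [0.4839 0.2705 0.06  ]
(425, 280) [ 0.457  -0.0918  0.06  ]
keys
(398, 190) [ 0.5393 -0.0642  0.07  ]
(402, 148) [ 0.5788 -0.0673  0.07  ]
(406, 106) [ 0.6188 -0.0704  0.07  ]
```

Request:
arm_command([
  {"delta_pos":[0,0,20],"dr":[0,0,0]},
  {"delta_pos":[0,0,40],"dr":[0,0,0]},
  {"delta_pos":[0,0,45],"dr":[0,0,0]},
  {"delta_pos":[0,0,40],"dr":[0,0,0]},
  {"delta_pos":[0,0,15],"dr":[0,0,0]},
  {"delta_pos":[0,0,0],"dr":[0,0,0]},
])

```text
time_s: 4.55
position: [0.4019, -0.2283, 0.1943]
tool_rot: [[0.087, 0.996, 0.003], [0.996, -0.087, -0.003], [-0.003, 0.004, -1.0]]
ft_force: [-0.7, -0.4, -1.6]
grip_width: 0.0247
```

Request:
arm_command([
  {"delta_pos":[15,25,0],"dr":[0,0,0]},
  {"delta_pos":[15,35,0],"dr":[0,0,0]},
  {"delta_pos":[15,35,0],"dr":[0,0,0]},
  {"delta_pos":[13,25,0],"dr":[0,0,0]},
  {"delta_pos":[0,8,0],"dr":[0,0,0]},
  {"delta_pos":[0,0,0],"dr":[0,0,0]},
  {"delta_pos":[0,0,0],"dr":[0,0,0]},
])

```text
time_s: 5.25
position: [0.459, -0.1004, 0.1916]
tool_rot: [[0.088, 0.996, -0.001], [0.996, -0.088, 0.0], [0.0, -0.001, -1.0]]
ft_force: [0.6, -0.2, -1.8]
grip_width: 0.0247
```

```bash
python3 - <<'E'
from h import *
c=env.get_calibration("wrist")
im=env.get_image("wrist");cv2.imwrite(f"pics/w2.png",im)
s=env.observe();print(s["time_s"],s["position"],s["ft_force"])
np.save("c2.npy",c,allow_pickle=True)
E
```

```text
5.3 [ 0.45905404 -0.10067741  0.19182068] [-0.65204266 -0.36887149 -1.32711114]
```

View pics/w2.png

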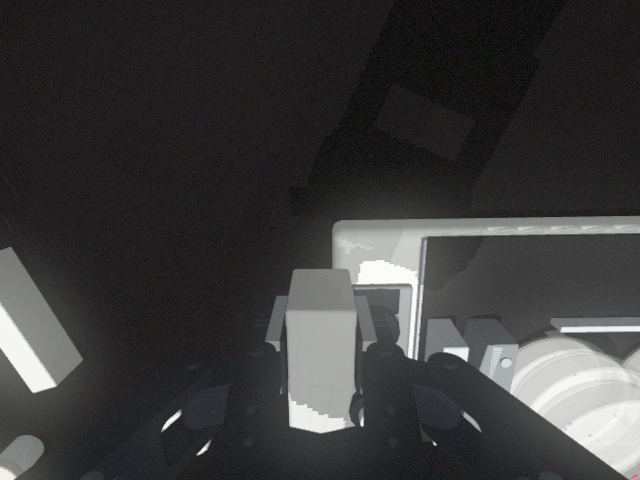

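```bash
python3 - <<'E'
from h import *
im=cv2.imread("pics/w2.png")
cv2.imwrite("pics/w2c.png",cv2.resize(im[300:400,400:540],None,fx=5.5,fy=5.5,interpolation=cv2.INTER_CUBIC))
E
```

```text
(no output)
```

View pics/w2c.png

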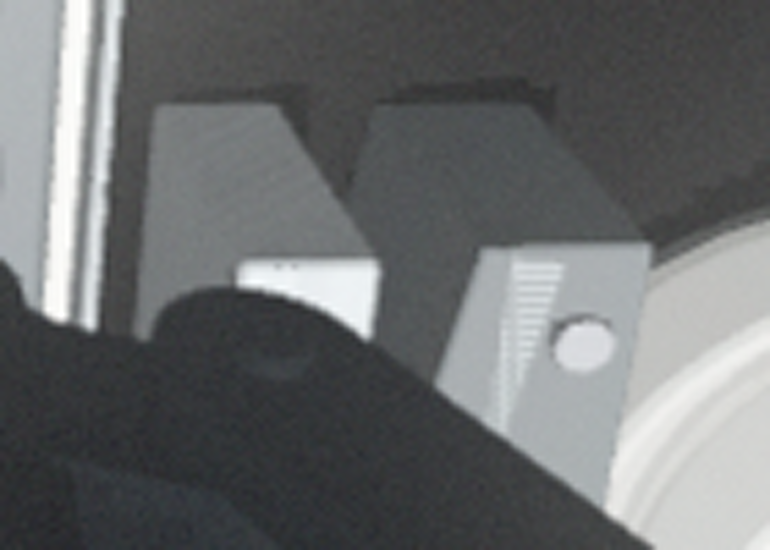

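```bash
python3 - <<'E'
from h import *
c=np.load("c2.npy",allow_pickle=True).item();im=cv2.imread("pics/w2.png");g=cv2.cvtColor(im,cv2.COLOR_BGR2GRAY).astype(int)
f=lambda n,x,y,z:print(n,np.round(onz(c,400+x/5.5,300+y/5.5,z),4))
f("wall bot L",157,104,.06);f("wall bot inner",278,104,.06);f("wall top L",238,260,.1);f("wall top inner",380,260,.1)
f("jaw bot",378,104,.06);f("jaw botR",530,104,.06);f("jaw top",483,246,.097);f("jaw topR",650,243,.097)
f("wall inner2 top",372,335,.1);
f("jaw back2",604,505,.097)
for u,v,z in((287,308,.199),(357,308,.199),(292,270,.159),(350,270,.159)): print("wedge",np.round(onz(c,u,v,z),4))
for v in (275,290,312,330): print(v,g[v,280:296].tolist(),g[v,344:362].tolist())
print(g[262:316,320].tolist())
E
```

```text
wall bot L [ 0.5351 -0.0206  0.06  ]
wall bot inner [ 0.5366 -0.0031  0.06  ]
wall top L [ 0.5336 -0.0218  0.1   ]
wall top inner [ 0.5352 -0.004   0.1   ]
jaw bot [0.5379 0.0114 0.06  ]
jaw botR [0.5398 0.0333 0.06  ]
jaw top [0.5364 0.0102 0.097 ]
jaw topR [0.5378 0.0313 0.097 ]
wall inner2 top [ 0.5463 -0.0046  0.1   ]
jaw back2 [0.5785 0.0286 0.097 ]
wedge [ 0.4406 -0.1106  0.199 ]
wedge [ 0.4427 -0.0859  0.199 ]
wedge [ 0.4428 -0.1121  0.159 ]
wedge [ 0.4451 -0.0854  0.159 ]
275 [35, 44, 43, 38, 41, 41, 44, 49, 44, 46, 43, 44, 102, 114, 117, 117] [132, 134, 128, 129, 134, 134, 178, 188, 187, 188, 188, 186, 188, 188, 239, 250, 250, 250]
290 [45, 47, 46, 45, 45, 47, 50, 47, 50, 91, 115, 119, 120, 119, 119, 120] [133, 132, 132, 135, 133, 134, 134, 135, 127, 98, 90, 97, 104, 97, 97, 97, 96, 98]
312 [102, 102, 102, 101, 92, 112, 143, 152, 159, 163, 164, 164, 163, 163, 163, 165] [163, 160, 161, 163, 161, 161, 161, 162, 162, 161, 161, 163, 144, 115, 111, 114, 116, 116]
330 [103, 75, 57, 52, 51, 55, 86, 145, 161, 167, 167, 169, 168, 168, 168, 169] [171, 173, 173, 172, 173, 173, 175, 172, 173, 171, 167, 130, 84, 71, 70, 67, 84, 106]
[61, 58, 61, 63, 62, 61, 70, 119, 128, 126, 128, 126, 126, 128, 128, 124, 125, 124, 126, 124, 125, 122, 126, 125, 124, 124, 124, 125, 123, 125, 124, 124, 125, 123, 124, 123, 123, 124, 125, 126, 123, 125, 124, 123, 121, 124, 125, 129, 141, 155, 163, 168, 170, 171]
```

Request:
arm_command([
  {"delta_pos":[-15,20,0],"dr":[0,0,0]},
  {"delta_pos":[-20,35,0],"dr":[0,0,0]},
  {"delta_pos":[-20,40,0],"dr":[0,0,0]},
  {"delta_pos":[-9,22,-15],"dr":[0,0,0]},
  {"delta_pos":[0,6.5,-30],"dr":[0,0,0]},
  {"delta_pos":[0,0,-30],"dr":[0,0,0]},
  {"delta_pos":[0,0,-15],"dr":[0,0,0]},
  {"delta_pos":[0,0,-4],"dr":[0,0,0]},
  {"delta_pos":[0,0,0],"dr":[0,0,0]},
  {"delta_pos":[0,0,0],"dr":[0,0,0]},
])

```text
time_s: 6.3
position: [0.3959, 0.0231, 0.099]
tool_rot: [[0.088, 0.996, 0.001], [0.996, -0.088, -0.0], [-0.0, 0.001, -1.0]]
ft_force: [0.7, -0.6, -1.1]
grip_width: 0.0253
```

```bash
python3 - <<'E'
from h import *
c=env.get_calibration("top")
im=env.get_image("top");cv2.imwrite("pics/t2.png",cv2.resize(im[190:330,270:400],None,fx=4.2,fy=4.2,interpolation=cv2.INTER_CUBIC))
s=env.observe();print(s["time_s"],s["position"],s["ft_force"]);
E
```

```text
6.35 [0.39595783 0.02321829 0.09909171] [-0.19475361 -0.97632656 -0.51873723]
```

View pics/t2.png

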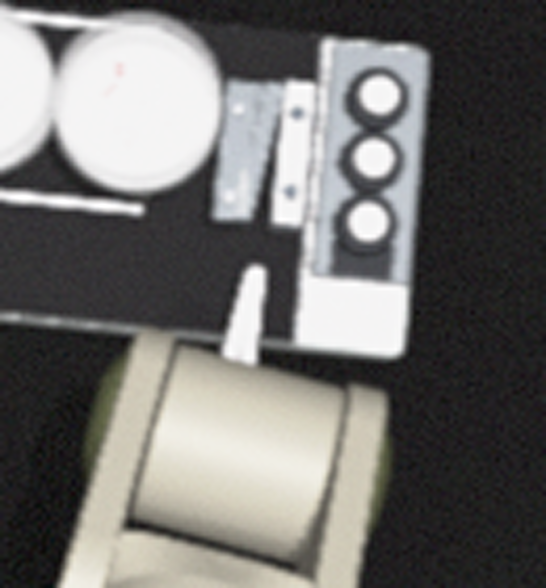

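Request:
arm_command([
  {"delta_pos":[0,-0.5,-3.5],"dr":[0,0,0]},
  {"delta_pos":[10,-0.9,0],"dr":[0,0,0]},
  {"delta_pos":[10,-0.9,0],"dr":[0,0,0]},
  {"delta_pos":[8,-0.7,0],"dr":[0,0,0]},
  {"delta_pos":[4,-0.3,0],"dr":[0,0,0]},
  {"delta_pos":[4,-0.3,0],"dr":[0,0,0]},
  {"delta_pos":[4,-0.4,0],"dr":[0,0,0]},
  {"delta_pos":[0,0,0],"dr":[0,0,0]},
])

```text
time_s: 7.15
position: [0.4358, 0.0196, 0.0948]
tool_rot: [[0.087, 0.996, 0.0], [0.996, -0.087, -0.0], [-0.0, 0.0, -1.0]]
ft_force: [0.1, 0.0, -0.8]
grip_width: 0.0251
```

Request:
arm_command([
  {"delta_pos":[4,-0.3,0],"dr":[0,0,0]},
  {"delta_pos":[4,-0.4,0],"dr":[0,0,0]},
  {"delta_pos":[4,-0.3,0],"dr":[0,0,0]},
  {"delta_pos":[3,-0.3,0],"dr":[0,0,0]},
  {"delta_pos":[0,0,0],"dr":[0,0,0]},
])

```text
time_s: 7.65
position: [0.4509, 0.0182, 0.0948]
tool_rot: [[0.087, 0.996, 0.0], [0.996, -0.087, -0.0], [-0.0, 0.0, -1.0]]
ft_force: [0.1, -1.0, -0.4]
grip_width: 0.0251
```

Request:
arm_command([
  {"delta_pos":[3,-0.3,0],"dr":[0,0,0]},
  {"delta_pos":[3,-0.3,0],"dr":[0,0,0]},
  {"delta_pos":[2,-0.2,0],"dr":[0,0,0]},
  {"delta_pos":[0,0,0],"dr":[0,0,0]},
])

```text
time_s: 8.05
position: [0.4588, 0.0174, 0.0948]
tool_rot: [[0.087, 0.996, 0.0], [0.996, -0.087, -0.0], [-0.0, 0.0, -1.0]]
ft_force: [-0.4, -2.5, -1.7]
grip_width: 0.0254
```

Request:
arm_command([
  {"delta_pos":[3,-0.3,0],"dr":[0,0,0]},
  {"delta_pos":[3,-0.4,0],"dr":[0,0,0]},
  {"delta_pos":[2,-0.4,0],"dr":[0,0,0]},
  {"delta_pos":[0,0,-1],"dr":[0,0,0]},
  {"delta_pos":[0,0,0],"dr":[0,0,0]},
])

```text
time_s: 8.55
position: [0.4668, 0.0164, 0.0938]
tool_rot: [[0.087, 0.996, 0.001], [0.996, -0.087, -0.0], [-0.0, 0.001, -1.0]]
ft_force: [1.1, -3.2, -2.1]
grip_width: 0.0254
```

Request:
arm_command([
  {"delta_pos":[0,0,-0.7],"dr":[0,0,0]},
  {"delta_pos":[0,0,0],"dr":[0,0,0]},
])

```text
time_s: 8.75
position: [0.4665, 0.0164, 0.0931]
tool_rot: [[0.087, 0.996, 0.0], [0.996, -0.087, -0.0], [-0.0, 0.0, -1.0]]
ft_force: [0.4, -1.9, -1.2]
grip_width: 0.0251
```

Request:
arm_command([
  {"delta_pos":[0,0,0],"dr":[0,0,0]},
  {"delta_pos":[0,0,0],"dr":[0,0,0]},
  {"delta_pos":[0,0,0],"dr":[0,0,0]},
  {"delta_pos":[0,0,0],"dr":[0,0,0]},
], grip=0.45)

```text
time_s: 9.15
position: [0.4665, 0.0166, 0.0932]
tool_rot: [[0.087, 0.996, 0.0], [0.996, -0.087, 0.0], [0.0, 0.0, -1.0]]
ft_force: [-0.5, 0.6, 0.1]
grip_width: 0.0384
```

Request:
arm_command([
  {"delta_pos":[0,0,10],"dr":[0,0,0]},
  {"delta_pos":[0,0,30],"dr":[0,0,0]},
  {"delta_pos":[-30,2,10],"dr":[0,0,0]},
  {"delta_pos":[-20,2,0],"dr":[0,0,0]},
  {"delta_pos":[-5,1,0],"dr":[0,0,0]},
  {"delta_pos":[0,0,0],"dr":[0,0,0]},
])

```text
time_s: 9.75
position: [0.4115, 0.0215, 0.1437]
tool_rot: [[0.087, 0.996, 0.001], [0.996, -0.087, -0.0], [-0.0, 0.001, -1.0]]
ft_force: [0.4, -0.0, -0.0]
grip_width: 0.0385
```

```bash
python3 - <<'E'
from h import *
c=env.get_calibration("wrist")
im=env.get_image("wrist");cv2.imwrite(f"pics/w3.png",im)
s=env.observe();print(s["time_s"],s["position"],s["ft_force"],s["grip_width"])
np.save("c3.npy",c,allow_pickle=True)
E
```

```text
9.8 [0.41217514 0.02130585 0.14353019] [ 0.43155209 -0.15625741  0.09987124] 0.03839365820712868
```

View pics/w3.png

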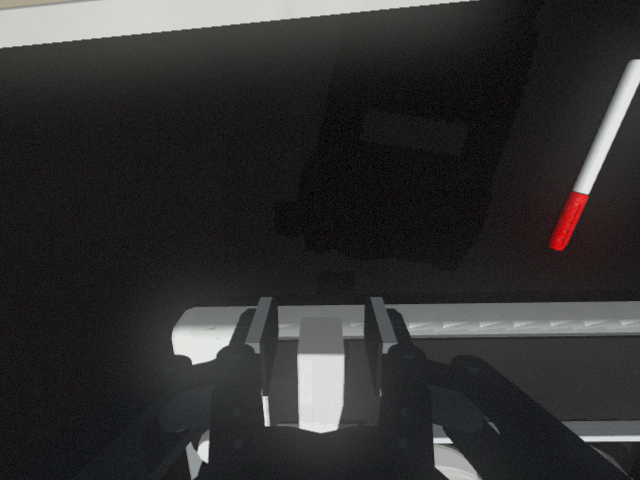

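Request:
arm_command([
  {"delta_pos":[6,-1,-10],"dr":[0,0,0]},
  {"delta_pos":[0,0,-20],"dr":[0,0,0]},
  {"delta_pos":[0,0,-16],"dr":[0,0,0]},
  {"delta_pos":[0,0,-5],"dr":[0,0,0]},
  {"delta_pos":[0,0,0],"dr":[0,0,0]},
  {"delta_pos":[0,0,0],"dr":[0,0,0]},
], grip=0)

```text
time_s: 10.4
position: [0.418, 0.0203, 0.0923]
tool_rot: [[0.087, 0.996, 0.0], [0.996, -0.087, -0.0], [-0.0, 0.0, -1.0]]
ft_force: [-0.3, -1.0, 0.1]
grip_width: -0.0003
```

Request:
arm_command([
  {"delta_pos":[8,-0.7,0],"dr":[0,0,0]},
  {"delta_pos":[5,-0.4,0],"dr":[0,0,0]},
  {"delta_pos":[3,-0.3,0],"dr":[0,0,0]},
  {"delta_pos":[3,-0.3,0],"dr":[0,0,0]},
  {"delta_pos":[3,-0.2,0],"dr":[0,0,0]},
  {"delta_pos":[0,0,0],"dr":[0,0,0]},
])

```text
time_s: 11.0
position: [0.4397, 0.0185, 0.0921]
tool_rot: [[0.087, 0.996, -0.0], [0.996, -0.087, -0.0], [-0.0, -0.0, -1.0]]
ft_force: [-0.1, -0.2, 0.0]
grip_width: -0.0001
```

Request:
arm_command([
  {"delta_pos":[2,-0.2,0],"dr":[0,0,0]},
  {"delta_pos":[2,-0.2,0],"dr":[0,0,0]},
  {"delta_pos":[2,-0.1,0],"dr":[0,0,0]},
  {"delta_pos":[2,-0.2,0],"dr":[0,0,0]},
])

```text
time_s: 11.4
position: [0.4475, 0.0178, 0.092]
tool_rot: [[0.087, 0.996, -0.0], [0.996, -0.087, 0.0], [-0.0, -0.0, -1.0]]
ft_force: [-3.4, -1.3, 0.4]
grip_width: 0.0001
```

Request:
arm_command([
  {"delta_pos":[2,-0.2,0],"dr":[0,0,0]},
  {"delta_pos":[2,-0.2,0],"dr":[0,0,0]},
  {"delta_pos":[2,-0.1,0],"dr":[0,0,0]},
])

```text
time_s: 11.7
position: [0.4536, 0.0173, 0.0921]
tool_rot: [[0.087, 0.996, -0.0], [0.996, -0.087, -0.0], [-0.0, -0.0, -1.0]]
ft_force: [-2.9, -2.0, -0.2]
grip_width: -0.0002
```

Request:
arm_command([
  {"delta_pos":[2,-0.2,0],"dr":[0,0,0]},
  {"delta_pos":[2,-0.2,0],"dr":[0,0,0]},
  {"delta_pos":[2,-0.1,0],"dr":[0,0,0]},
])

```text
time_s: 12.0
position: [0.4595, 0.0168, 0.0921]
tool_rot: [[0.087, 0.996, -0.0], [0.996, -0.087, 0.0], [0.0, -0.0, -1.0]]
ft_force: [-2.7, -0.7, 0.2]
grip_width: -0.0001
```

Request:
arm_command([
  {"delta_pos":[2,-0.2,0],"dr":[0,0,0]},
  {"delta_pos":[2,-0.2,0],"dr":[0,0,0]},
])

```text
time_s: 12.2
position: [0.463, 0.0165, 0.0921]
tool_rot: [[0.087, 0.996, -0.002], [0.996, -0.087, 0.0], [0.0, -0.002, -1.0]]
ft_force: [-7.4, -1.4, 4.4]
grip_width: 0.0001
```

Request:
arm_command([
  {"delta_pos":[2,-0.2,0],"dr":[0,0,0]},
  {"delta_pos":[1,-0.1,0],"dr":[0,0,0]},
])

```text
time_s: 12.4
position: [0.465, 0.0165, 0.092]
tool_rot: [[0.087, 0.996, -0.004], [0.996, -0.087, 0.001], [0.0, -0.004, -1.0]]
ft_force: [-10.9, -0.3, 5.8]
grip_width: 0.0002
```

Request:
arm_command([
  {"delta_pos":[1,-0.1,0],"dr":[0,0,0]},
  {"delta_pos":[1,-0.1,0],"dr":[0,0,0]},
])

```text
time_s: 12.6
position: [0.4664, 0.0164, 0.0919]
tool_rot: [[0.087, 0.996, -0.005], [0.996, -0.087, 0.001], [0.0, -0.005, -1.0]]
ft_force: [-13.0, -0.9, 7.4]
grip_width: -0.0
```

Request:
arm_command([
  {"delta_pos":[-8,0.6,0],"dr":[0,0,0]},
  {"delta_pos":[0,0,6],"dr":[0,0,0]},
  {"delta_pos":[0,0,0],"dr":[0,0,0]},
  {"delta_pos":[0,0,0],"dr":[0,0,0]},
])

```text
time_s: 13.0
position: [0.4611, 0.0164, 0.0985]
tool_rot: [[0.087, 0.996, 0.002], [0.996, -0.087, -0.0], [-0.0, 0.002, -1.0]]
ft_force: [-0.2, 0.5, -0.3]
grip_width: 0.0001
```

```bash
python3 - <<'E'
from h import *
c=env.get_calibration("wrist")
im=env.get_image("wrist");cv2.imwrite(f"pics/w4.png",cv2.resize(im[260:480,180:480],None,fx=2.6,fy=2.6,interpolation=cv2.INTER_CUBIC))
s=env.observe();print(s["time_s"],s["position"],s["ft_force"],s["grip_width"])
np.save("c4.npy",c,allow_pickle=True)
E
```

```text
13.05 [0.46095695 0.01647451 0.09831908] [-0.0331895  -0.9018501   0.07070859] 5.3408120766277725e-06
```

View pics/w4.png

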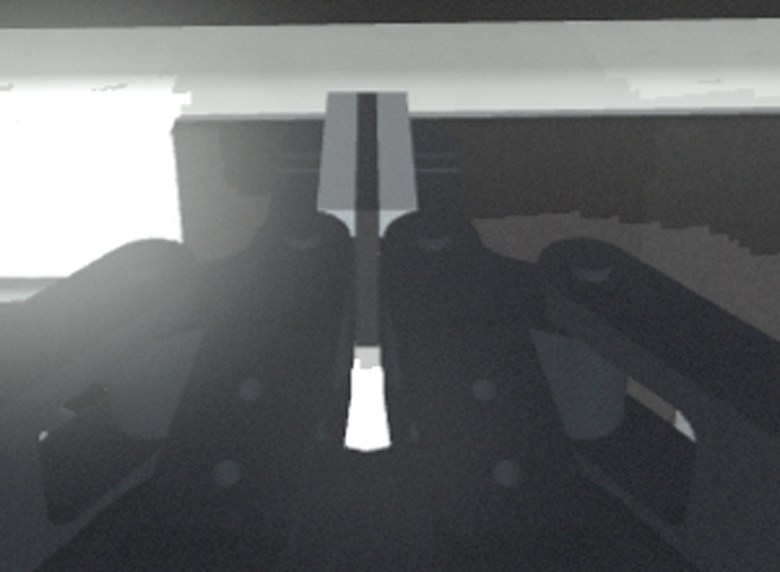

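Request:
arm_command([
  {"delta_pos":[3,-0.3,0],"dr":[0,0,0]},
  {"delta_pos":[2,-0.1,0],"dr":[0,0,0]},
  {"delta_pos":[0,0,0],"dr":[0,0,0]},
])

```text
time_s: 13.35
position: [0.4659, 0.0161, 0.098]
tool_rot: [[0.087, 0.996, 0.0], [0.996, -0.087, -0.0], [0.0, 0.0, -1.0]]
ft_force: [0.5, -0.0, 0.0]
grip_width: 0.0003
```

Request:
arm_command([
  {"delta_pos":[2,-0.2,0],"dr":[0,0,0]},
  {"delta_pos":[0,0,0],"dr":[0,0,0]},
])

```text
time_s: 13.55
position: [0.4664, 0.0162, 0.0978]
tool_rot: [[0.087, 0.996, -0.003], [0.996, -0.087, 0.001], [0.0, -0.003, -1.0]]
ft_force: [-4.2, -0.1, 1.9]
grip_width: -0.0
```

Request:
arm_command([
  {"delta_pos":[1,-0.1,0],"dr":[0,0,0]},
  {"delta_pos":[0,0,0],"dr":[0,0,0]},
])

```text
time_s: 13.75
position: [0.4665, 0.0162, 0.0977]
tool_rot: [[0.087, 0.996, -0.005], [0.996, -0.087, 0.001], [0.0, -0.005, -1.0]]
ft_force: [-9.2, -0.0, 3.5]
grip_width: -0.0002
```

Request:
arm_command([
  {"delta_pos":[1,-0.1,0],"dr":[0,0,0]},
  {"delta_pos":[0,0,0],"dr":[0,0,0]},
])

```text
time_s: 13.95
position: [0.4667, 0.0162, 0.0976]
tool_rot: [[0.087, 0.996, -0.007], [0.996, -0.087, 0.001], [0.0, -0.007, -1.0]]
ft_force: [-12.0, 0.6, 6.7]
grip_width: -0.0001
```

Request:
arm_command([
  {"delta_pos":[0.7,0,0],"dr":[0,0,0]},
  {"delta_pos":[0,0,0],"dr":[0,0,0]},
])

```text
time_s: 14.15
position: [0.4672, 0.0162, 0.0976]
tool_rot: [[0.087, 0.996, -0.008], [0.996, -0.087, 0.001], [0.0, -0.008, -1.0]]
ft_force: [-12.7, -0.0, 7.0]
grip_width: -0.0
```

Request:
arm_command([
  {"delta_pos":[0.7,0,0],"dr":[0,0,0]},
  {"delta_pos":[0,0,0],"dr":[0,0,0]},
])

```text
time_s: 14.35
position: [0.4677, 0.0162, 0.0976]
tool_rot: [[0.087, 0.996, -0.008], [0.996, -0.087, 0.001], [0.0, -0.008, -1.0]]
ft_force: [-14.7, -0.3, 7.4]
grip_width: -0.0001
```

Request:
arm_command([
  {"delta_pos":[1,-0.1,0],"dr":[0,0,0]},
  {"delta_pos":[0,0,0],"dr":[0,0,0]},
])

```text
time_s: 14.55
position: [0.4685, 0.0162, 0.0976]
tool_rot: [[0.087, 0.996, -0.009], [0.996, -0.087, 0.001], [0.0, -0.009, -1.0]]
ft_force: [-15.6, -0.9, 8.5]
grip_width: 0.0002
```

Request:
arm_command([
  {"delta_pos":[1,-0.1,0],"dr":[0,0,0]},
  {"delta_pos":[0,0,0],"dr":[0,0,0]},
])

```text
time_s: 14.75
position: [0.4692, 0.0161, 0.0975]
tool_rot: [[0.087, 0.996, -0.01], [0.996, -0.087, 0.001], [0.0, -0.01, -1.0]]
ft_force: [-17.0, -0.7, 8.5]
grip_width: -0.0003
```

Request:
arm_command([
  {"delta_pos":[1,-0.1,0],"dr":[0,0,0]},
  {"delta_pos":[0,0,0],"dr":[0,0,0]},
])

```text
time_s: 14.95
position: [0.4699, 0.0161, 0.0975]
tool_rot: [[0.086, 0.996, -0.01], [0.996, -0.086, 0.001], [0.0, -0.01, -1.0]]
ft_force: [-16.9, 0.3, 9.4]
grip_width: 0.0002
```

Request:
arm_command([
  {"delta_pos":[1,-0.1,0],"dr":[0,0,0]},
  {"delta_pos":[0,0,0],"dr":[0,0,0]},
])

```text
time_s: 15.15
position: [0.4706, 0.0161, 0.0974]
tool_rot: [[0.086, 0.996, -0.011], [0.996, -0.086, 0.001], [0.0, -0.011, -1.0]]
ft_force: [-18.5, 0.6, 10.3]
grip_width: 0.0001
```

Request:
arm_command([
  {"delta_pos":[0.8,-0.1,0],"dr":[0,0,0]},
  {"delta_pos":[0,0,0],"dr":[0,0,0]},
])

```text
time_s: 15.35
position: [0.4711, 0.0161, 0.0974]
tool_rot: [[0.086, 0.996, -0.012], [0.996, -0.086, 0.001], [0.0, -0.012, -1.0]]
ft_force: [-20.0, -0.2, 10.6]
grip_width: -0.0
```

Request:
arm_command([
  {"delta_pos":[-10,0.9,0],"dr":[0,0,0]},
  {"delta_pos":[-10,0,0],"dr":[0,0,0]},
  {"delta_pos":[0,0,25],"dr":[0,0,0]},
  {"delta_pos":[0,0,35],"dr":[0,0,0]},
  {"delta_pos":[0,-20,15],"dr":[0,0,0]},
  {"delta_pos":[10,-35,0],"dr":[0,0,0]},
  {"delta_pos":[30,-20,0],"dr":[0,0,0]},
  {"delta_pos":[30,-5,0],"dr":[0,0,0]},
  {"delta_pos":[15,0,0],"dr":[0,0,0]},
  {"delta_pos":[0,0,0],"dr":[0,0,0]},
  {"delta_pos":[0,0,0],"dr":[0,0,0]},
])

```text
time_s: 16.45
position: [0.54, -0.0637, 0.1728]
tool_rot: [[0.087, 0.996, -0.001], [0.996, -0.087, 0.0], [0.0, -0.001, -1.0]]
ft_force: [-0.7, 0.7, -0.5]
grip_width: -0.0003
```

```bash
python3 - <<'E'
from h import *
s=env.observe();print(s["time_s"],s["position"],s["ft_force"],s["grip_width"])
c=env.get_calibration("side");im=env.get_image("side")
for p in((.541,-.0642,.07),(.6207,-.0712,.07)):print(proj(c,p))
np.save("c5.npy",c,allow_pickle=True)
cv2.imwrite("pics/s5.png",cv2.resize(im[180:310,240:370],None,fx=4.4,fy=4.4,interpolation=cv2.INTER_CUBIC))
E
```

```text
16.45 [ 0.54004683 -0.06368024  0.1728405 ] [-0.70652547  0.74580396 -0.53861013] -0.00032580001427998925
(np.float64(323.5536103912139), np.float64(214.55071109050243))
(np.float64(298.177100249766), np.float64(211.54259394959155))
```

View pics/s5.png

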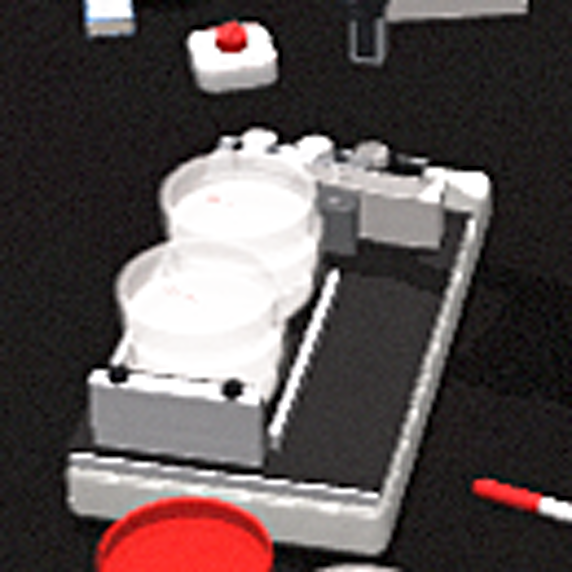

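Request:
arm_command([
  {"delta_pos":[1,-0.5,-30],"dr":[0,0,0]},
  {"delta_pos":[0,0,-25],"dr":[0,0,0]},
  {"delta_pos":[0,0,-15],"dr":[0,0,0]},
  {"delta_pos":[0,0,0],"dr":[0,0,0]},
  {"delta_pos":[0,0,0],"dr":[0,0,0]},
])

```text
time_s: 17.0
position: [0.5415, -0.0643, 0.1039]
tool_rot: [[0.087, 0.996, 0.001], [0.996, -0.087, -0.0], [-0.0, 0.001, -1.0]]
ft_force: [-0.4, -0.1, -0.3]
grip_width: -0.0001
```

Request:
arm_command([
  {"delta_pos":[0,0,-3],"dr":[0,0,0]},
  {"delta_pos":[0,0,-3],"dr":[0,0,0]},
  {"delta_pos":[0,0,0],"dr":[0,0,0]},
])

```text
time_s: 17.3
position: [0.5418, -0.0644, 0.0974]
tool_rot: [[0.087, 0.996, 0.001], [0.996, -0.087, -0.0], [-0.0, 0.001, -1.0]]
ft_force: [-0.2, 0.8, 2.5]
grip_width: 0.0004
```

Request:
arm_command([
  {"delta_pos":[0,0,-3],"dr":[0,0,0]},
  {"delta_pos":[0,0,0],"dr":[0,0,0]},
])

```text
time_s: 17.5
position: [0.5419, -0.0645, 0.0942]
tool_rot: [[0.087, 0.996, 0.001], [0.996, -0.087, -0.0], [-0.0, 0.001, -1.0]]
ft_force: [0.2, 0.5, 3.4]
grip_width: 0.0001
```

Spring contact near TCP z≈0.098; continue to the stop.

Request:
arm_command([
  {"delta_pos":[0,0,-2],"dr":[0,0,0]},
  {"delta_pos":[0,0,0],"dr":[0,0,0]},
])

```text
time_s: 17.7
position: [0.5419, -0.0645, 0.0922]
tool_rot: [[0.087, 0.996, 0.001], [0.996, -0.087, -0.0], [-0.0, 0.001, -1.0]]
ft_force: [0.1, 0.8, 4.5]
grip_width: 0.0002
```

Request:
arm_command([
  {"delta_pos":[0,0,-1.5],"dr":[0,0,0]},
  {"delta_pos":[0,0,0],"dr":[0,0,0]},
])

```text
time_s: 17.9
position: [0.5419, -0.0644, 0.0919]
tool_rot: [[0.087, 0.996, 0.001], [0.996, -0.087, -0.001], [-0.0, 0.001, -1.0]]
ft_force: [-2.1, 1.0, 13.8]
grip_width: 0.0001
```

Request:
arm_command([
  {"delta_pos":[0,0,15],"dr":[0,0,0]},
  {"delta_pos":[0,0,25],"dr":[0,0,0]},
  {"delta_pos":[25,-2,0],"dr":[0,0,0]},
  {"delta_pos":[35,-3,0],"dr":[0,0,0]},
  {"delta_pos":[18.7,-2,0],"dr":[0,0,0]},
  {"delta_pos":[0,0,0],"dr":[0,0,0]},
  {"delta_pos":[0,0,-20],"dr":[0,0,0]},
  {"delta_pos":[0,0,-9],"dr":[0,0,0]},
  {"delta_pos":[0,0,0],"dr":[0,0,0]},
])

```text
time_s: 18.8
position: [0.619, -0.0711, 0.1001]
tool_rot: [[0.087, 0.996, -0.004], [0.996, -0.087, 0.001], [0.001, -0.004, -1.0]]
ft_force: [0.2, -0.0, 0.6]
grip_width: 0.0002
```

Request:
arm_command([
  {"delta_pos":[0,0,-3],"dr":[0,0,0]},
  {"delta_pos":[0,0,-3],"dr":[0,0,0]},
  {"delta_pos":[0,0,-3],"dr":[0,0,0]},
  {"delta_pos":[0,0,-2],"dr":[0,0,0]},
  {"delta_pos":[0,0,0],"dr":[0,0,0]},
  {"delta_pos":[0,0,0],"dr":[0,0,0]},
])

```text
time_s: 19.4
position: [0.6205, -0.0714, 0.092]
tool_rot: [[0.087, 0.996, 0.001], [0.996, -0.087, -0.001], [-0.0, 0.001, -1.0]]
ft_force: [-3.7, -0.1, 9.9]
grip_width: -0.0
```

Request:
arm_command([
  {"delta_pos":[0,0,-0.7],"dr":[0,0,0]},
  {"delta_pos":[0,0,0],"dr":[0,0,0]},
])

```text
time_s: 19.6
position: [0.6205, -0.0714, 0.0919]
tool_rot: [[0.087, 0.996, 0.002], [0.996, -0.087, -0.001], [-0.001, 0.002, -1.0]]
ft_force: [-4.8, -0.1, 15.3]
grip_width: -0.0001
```

Request:
arm_command([
  {"delta_pos":[0,0,16],"dr":[0,0,0]},
  {"delta_pos":[0,0,25],"dr":[0,0,0]},
  {"delta_pos":[-20,2,0],"dr":[0,0,0]},
  {"delta_pos":[-20,1.5,0],"dr":[0,0,0]},
  {"delta_pos":[0,0,0],"dr":[0,0,0]},
  {"delta_pos":[0,0,0],"dr":[0,0,0]},
  {"delta_pos":[0,0,-20],"dr":[0,0,0]},
  {"delta_pos":[0,0,-9],"dr":[0,0,0]},
  {"delta_pos":[0,0,0],"dr":[0,0,0]},
])

```text
time_s: 20.5
position: [0.5803, -0.0678, 0.1005]
tool_rot: [[0.087, 0.996, -0.003], [0.996, -0.087, 0.001], [0.001, -0.003, -1.0]]
ft_force: [-0.2, 0.0, 0.6]
grip_width: -0.0001
```

Request:
arm_command([
  {"delta_pos":[0,0,-3],"dr":[0,0,0]},
  {"delta_pos":[0,0,-3],"dr":[0,0,0]},
  {"delta_pos":[0,0,-3],"dr":[0,0,0]},
  {"delta_pos":[0,0,-2.5],"dr":[0,0,0]},
  {"delta_pos":[0,0,0],"dr":[0,0,0]},
  {"delta_pos":[0,0,0],"dr":[0,0,0]},
])

```text
time_s: 21.1
position: [0.581, -0.068, 0.092]
tool_rot: [[0.087, 0.996, 0.003], [0.996, -0.087, -0.001], [-0.001, 0.003, -1.0]]
ft_force: [-1.7, 0.4, 11.6]
grip_width: 0.0004
```

Bottomed. Retreat and check.

Request:
arm_command([
  {"delta_pos":[0,0,-0.4],"dr":[0,0,0]},
  {"delta_pos":[0,0,0],"dr":[0,0,0]},
  {"delta_pos":[0,0,20],"dr":[0,0,0]},
  {"delta_pos":[0,0,40],"dr":[0,0,0]},
  {"delta_pos":[0,0,40],"dr":[0,0,0]},
  {"delta_pos":[-30,-20,30],"dr":[0,0,0]},
  {"delta_pos":[-30,-35,0],"dr":[0,0,0]},
  {"delta_pos":[-30,-35,0],"dr":[0,0,0]},
  {"delta_pos":[-30,-20,0],"dr":[0,0,0]},
  {"delta_pos":[0,0,0],"dr":[0,0,0]},
  {"delta_pos":[0,0,0],"dr":[0,0,0]},
])

```text
time_s: 22.2
position: [0.4601, -0.1782, 0.2202]
tool_rot: [[0.089, 0.996, 0.0], [0.996, -0.089, 0.0], [0.0, 0.0, -1.0]]
ft_force: [-0.2, -0.4, 0.5]
grip_width: 0.0001
```

```bash
python3 - <<'E'
from h import *
im=env.get_image("top")
s=env.observe();print(s["time_s"],s["position"],s["ft_force"])
cv2.imwrite("pics/t6.png",cv2.resize(im[175:320,215:415],None,fx=4,fy=4,interpolation=cv2.INTER_CUBIC))
E
```

```text
22.25 [ 0.46063254 -0.17772322  0.22007303] [-0.05061419 -0.03667255  0.00257031]
```

View pics/t6.png

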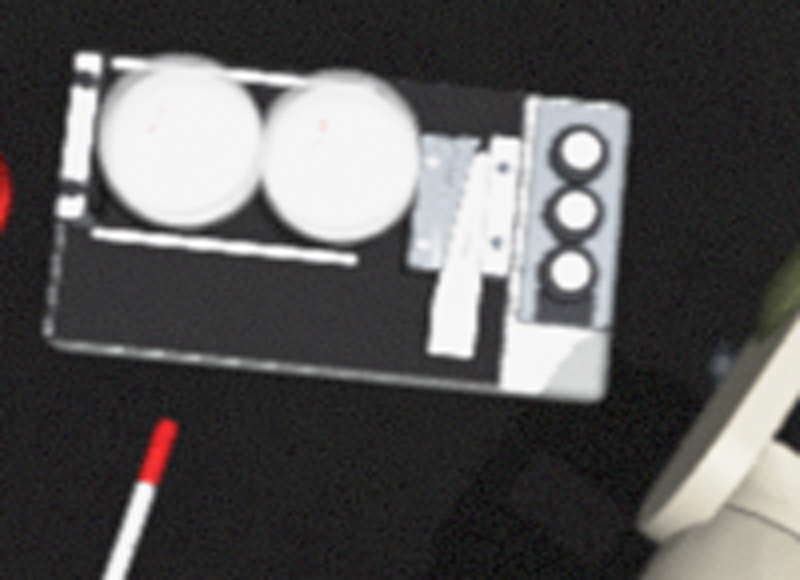

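```bash
python3 -c "
from rig import env
print(env.close_job())"
```

```text
the job is handed in; nothing more can be done
None
```

The wedge is locked in the slot and the three keys were pressed in the order asked. The job was handed in at about 22 s.

- **Wedge:** I gripped it by the head, slid it thin end first into the slot and let go. I then pushed its rear face with closed fingers. It slid at about 3 N until the row closed up. The force then rose, and I stopped at a 20 N push, the top of the firmly tight range and well under the crush limit. Its tip ended about 75 mm past the slot mouth. When I backed off partway through, at 13 N, and pushed again, contact came at the same place, so it holds itself.
- **Keys:** I pressed front, then rear, then middle. Each one bottomed at the same height, with 12 to 15 N on the stop against a spring of about 5 N.
- **Last checks:** The final top picture shows the wedge flush between the end wall and the jaw, both stacks closed up against the back stop, and the arm clear with no force on it. I did not move or touch the spacer block, timer, pot or pen, but the final picture covers only the shaker and the pen.
- **One oddity:** While I pushed the wedge, the tool also read up to about 10 N vertically. I put this down to friction as the tool tilted slightly. So the push that actually tightened the row may have been 2 to 3 N below the 20 N I read.

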